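# Shut the tool tote and hold it up level by its handle

## Robot

A 6-joint arm with a two-finger parallel gripper is mounted at the origin on a cart in front of the work surface, level with it; the furniture and walls round the work are solid. World frame = base frame: x ahead of the robot, y to its left, z up, the work surface at z = 0. Lengths are in m, angles in degrees, forces in N, time in s.
With the tool pointing down it reaches from about 0.3 to 0.75 m from the base axis. Payload 8.5 kg.
Tool frame: the origin (TCP) lies on the centre line of the jaws, within the pads' length; the fingertips stand 11 mm ahead of it and the grasp point (between the pads) lies 8 mm behind it; x points along the fingers, y is the direction in which the jaws open and shut, and the axes are right-handed (so a half turn about x gives the same grasp; the last joint's range is limited). The gripper opens to 85 mm and grips with 20 to 120 N. Pads are 22 mm wide; open, the fingers measure 114 mm over their backs; the gripper's body (76 mm by 85 mm) begins 54 mm behind the grasp point. The pads swing forward as they close: fully open they stand 13 mm farther back than shut.
Start: joints at [-76.221, 21.807, 74.336, -0, 83.858, -12.336], TCP at [0.242, -0.494, 0.242] pointing down, gripper open.
Joint ranges: [-178.18, 178.18], [-50.72, 133.34], [12.68, 142.11], [-81.47, 261.47], [9.98, 163.14], [-165.26, 165.26]. Speed limits (degrees/s): [136.94, 136.94, 180, 180, 180, 180].

## Interface

Orientations are given as a 3x3 rotation matrix whose columns are the frame's x, y, z axes.
In Python, from rig import env gives the robot as it stands.
- The arm moves only by the tool carry_out, never from a script. Its argument "motion" is a list that holds one entry, the list of rows, each a list of 7 numbers: the shift along the tool's x, y, z in cm, then the turn, a rotation vector about the tool's x, y, z in rad, then the finger opening in cm, from 0 to 8.54. A call has 1 to 5 rows; each row is the pose to reach, as a shift and turn from the pose commanded when the call began, along the tool's axes at that moment; what a row does not reach only later rows make up. A row lasts 1/12 s, in which the tool goes at most 41.7 mm and 7.16 degrees, less where a joint would pass 70% of its speed; a pose out of reach is approached as far as the arm can. A call with a gripper value outside its range is refused whole. The fingers move at their own pace and stop on an object; "grip_force" is the grip in N (left out, the last holds). Time passes only in rows, so rows that repeat a pose let the fingers close. It gives the time, the measured TCP pose, the force and the opening at its end, in the units of the state.
- env.observe(): the state, without advancing time (a new reading comes with each control period).
- env.get_image(name): name is "side" or "top" or "wrist"; returns a dict with "image" (400x640x3 uint8, red, green, blue), "fov_y" (degrees; the focal length in pixels is half the picture's height over the tangent of half this angle, whatever the lens; pixels are square), "cx", "cy" (the principal point, pixels), "R" (3x3) and "t" (3): a world point X has camera coordinates R X + t. Camera axes: x right, y down, z forward; pixel columns grow to the right and rows downward; lengths in m; the calibration is good to about 2 mm. A picture is of the moment at which its call begins. There is no depth.
- env.close_job(): hands the job in, once; it reports no verdict.
The state is a dict: "time_s": time; "q": joint angles; "qvel": joint speeds; "joint_efforts": joint torques, N m; "position": TCP position; "tool_rot": TCP orientation; "ft_force": force on the tool from outside, world axes, zero at the start; "wrist_torque": the same for the moment, N m; "grip_width": finger opening in m.
Only numpy, scipy, OpenCV 4.12 (cv2) and the standard library are available. Lean on these libraries where they do the work, as an engineer would, in place of code of your own. Each camera call takes 0.05 s, during which the arm holds its last target. There are 200 camera calls.

## Task

The wooden tool tote on the bench is packed: swing its open lid fully shut first, then take the tote by the handle bar, lift it straight up about 10 cm clear of the bench and hold it level and still for a couple of seconds. Keep it level all the way so that everything stays in it, and leave the other tools on the bench alone. Finish while still holding it in the air; do not put it down or let go.

Things in the scene. Friction and masses are not known exactly. Their poses are not given: they have to be found in the camera images.
- tote: plywood tool tote, 200 (x) x 210 (y) x 119 mm high, loose, about 0.8 kg packed. Origin: centre of its underside; y along its length, z up, x to its back: the lid side is at -x and faces the robot at yaw 0. Walls 60 mm high (ends 68); a 60 mm high middle board at x = 0 parts the lidded front bin from the open back tray. Two 12 x 14 mm uprights on it, at y = +-46 mm, carry the handle
- tote_handle (a point): centre of the wooden handle bar, 110 mm above the middle of the tote's underside. The bar runs along the tote's y over the middle board, 110 mm long, 78 mm of it clear between the uprights, 22 mm wide in x and 18 mm high; 33 mm of free air between it and the shut lid
- tote_lid (a joint): angle of the front bin's lid, rad: 0 fully shut (flat), 1.57 upright, 1.95 leaning out to the front; starts 1.6 to 1.9. Light, 80 g; pushed well past upright it falls shut by itself. Hinge line along the tote's y at x = -100, z = 60 mm; the shut lid reaches to x = -7 mm and is 8 mm thick, 190 mm long. On its outer face, 78 mm from the hinge, a pull strip 50 mm long, 12 wide, 8 high
- lid_edge (a point): middle of the lid's free edge, 93 mm from the hinge line
- sanding_block: cork sanding block, 57 x 100 x 28 mm, lying loose in the front bin; origin at the centre of its underside. Stays inside
- coach_bolt: steel bolt with washer and nut, 52 mm long, 23 mm head, lying loose in the front bin; origin under its middle. Stays inside
- bench_dog: wooden bench dog, 22 x 138 x 34 mm, lying loose in the open back tray; origin at the centre of its underside. Stays inside
- mallet: beech mallet, 279 x 112 x 66 mm, lying on the bench to the right of the tote; bystander, origin under its middle
- try_square: try square with wooden stock and steel blade, 120 x 187 x 17 mm, lying on the bench to the left of the tote; bystander, origin under its middle
- screwdriver: screwdriver, 205 mm long, 34 mm thick handle, lying on the bench to the left of the tote; bystander, origin under its middle
Not all that is in view belongs to the job. Of the things like the sanding_block, leave any that is blue, pink or turquoise; of the rest the larger one is meant.

How it is judged:
By the outcome, as a careful person would: the job done as asked, in the order asked, and still so for the second after the job is handed in, while the arm keeps its last pose, push and grip.
It also fails if it takes over 50 s, if anything falls off the work surface, if the arm or the gripper's body presses on something with over 40 N, if the wrist force passes 120 N, or if a joint passes its speed limit or range.

## Working session

There is one attempt and no reset: what is moved stays moved. The work goes in short steps, Python scripts to look and compute and a tool call to move; the robot and the scene stay as the last step left them, time stands still between calls to the robot, and variables do not carry over. Pictures are saved under pics/ and viewed, on a budget of 10 in all, crops included, one or two more only if the job needs it, and the job is handed in when it is done.

Besides the shell and the picture viewer there is one more tool, called after "Request:" by a JSON object that holds its "method" and its "body", one argument or row to a line. carry_out: Moves the arm, as the interface text tells. Its arguments: {"type":"object","properties":{"motion":{"type":"array","items":{"type":"array","items":{"type":"array","items":{"type":"number"}}}},"grip_force":{"type":"number"}},"required":["motion"]}

```bash
mkdir -p pics
cat > h.py <<'E'
import numpy as np,cv2
from rig import env
def snap(n,f):
    d=env.get_image(n); cv2.imwrite(f,d["image"][:,:,::-1]); np.savez(f[:-4],**{k:np.array(v) for k,v in d.items() if k!="image"}); return d
def K(d):
    f=200/np.tan(np.radians(float(d["fov_y"]))/2); return np.array([[f,0,d["cx"]],[0,f,d["cy"]],[0,0,1]],float)
def proj(d,X):
    p=(K(d)@(d["R"]@np.atleast_2d(X).T+np.array(d["t"]).reshape(3,1))).T; return p[:,:2]/p[:,2:]
def atz(d,uv,z):
    r=d["R"].T@np.linalg.inv(K(d))@np.array([*uv,1]); c=-d["R"].T@d["t"]; return c+r*(z-c[2])/r[2]
E
python3 - <<'E'
from h import *
for n in("top","side"):
    d=snap(n,f"pics/{n}1.png"); print(n,d["fov_y"],d["cx"],d["cy"],-d["R"].T@d["t"],d["R"])
print(env.observe())
E
```

```text
top 54.131310190874586 311.79693145041637 199.10962374326553 [0.39573862 0.06776798 1.28520334] [[ 0.00981747 -0.99994688  0.00314072]
 [-0.99456837 -0.01009005 -0.10359514]
 [ 0.10362132 -0.00210662 -0.99461459]]
side 45.2717876662405 321.611589063857 189.92438759149675 [0.35025678 1.51803323 0.75472217] [[-0.99097707 -0.13312033  0.01560197]
 [-0.06838974  0.40209833 -0.91303876]
 [ 0.1152705  -0.90586749 -0.40757429]]
{'time_s': 0.1, 'q': array([-7.62205529e+01,  2.18355539e+01,  7.43791923e+01,  1.62496099e-03,
        8.38597716e+01, -1.23348566e+01]), 'qvel': array([-0.10818436, -0.11212894, -0.0936472 ,  0.07573602, -0.02494318,
        0.06328884]), 'joint_efforts': array([ 1.66139263e-03, -4.49220979e+01, -2.31656528e+01, -2.50333042e-04,
        3.62552695e-03,  9.22654891e-06]), 'position': array([ 0.24203966, -0.4935941 ,  0.24179547]), 'tool_rot': array([[-2.82392315e-04,  4.40160427e-01, -8.97919105e-01],
       [ 1.26986635e-03, -8.97918259e-01, -4.40160412e-01],
       [-9.99999154e-01, -1.26453517e-03, -3.05379697e-04]]), 'ft_force': array([-0.31234695, -0.22764407, -1.14197067]), 'wrist_torque': array([ 0.07357161, -0.06037762,  0.05320889]), 'grip_width': 0.08519018570228581}
```

View pics/top1.png

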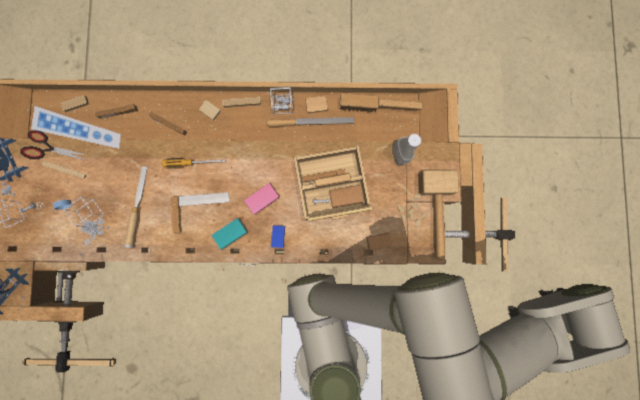

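View pics/side1.png

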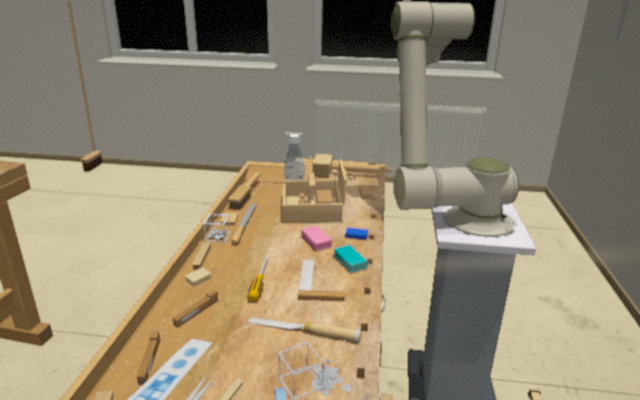

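The top view shows the tote near (333,183), with its lid at the lower edge (about y=215). The side view shows it near (312,200), with the lid upright on the right (343,180). I'll enlarge both.

Run:
```python
from h import *
a=cv2.imread("pics/top1.png")[140:225,285:380]; b=cv2.imread("pics/side1.png")[145:230,270:365]
r=lambda x:cv2.resize(x,None,fx=6,fy=6,interpolation=cv2.INTER_CUBIC)
im=np.hstack([r(a)[:, :],r(b)]); 
cv2.imwrite("pics/c1.png",cv2.resize(im,(1140,510))[:, :]) 
cv2.imwrite("pics/c1.png",np.vstack([cv2.resize(a,(665,595)),])) 
cv2.imwrite("pics/c2.png",cv2.resize(b,(665,595)))
```

```text
(no output)
```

View pics/c1.png

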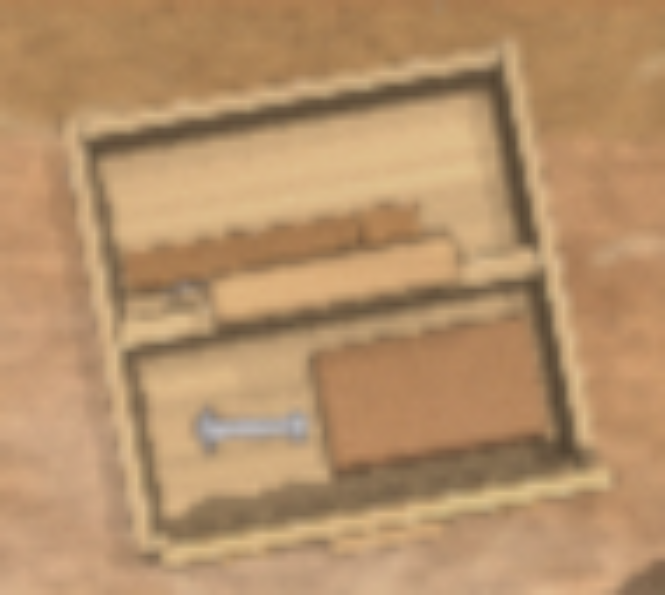

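View pics/c2.png

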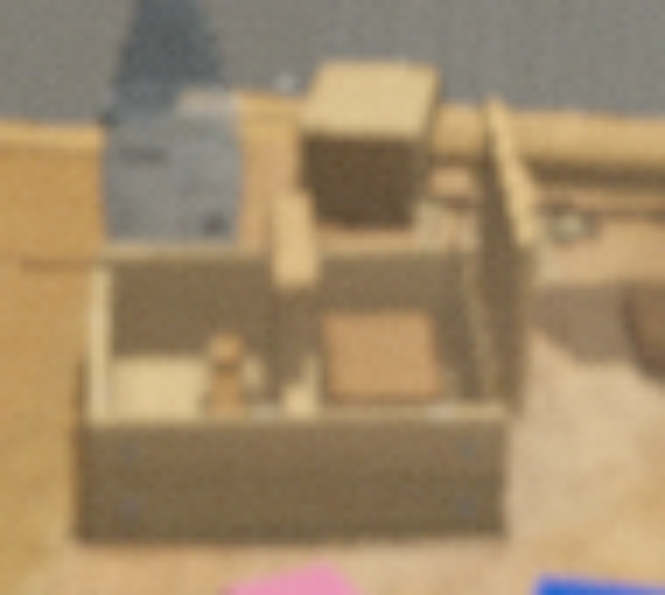

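```bash
cat > fit.py <<'E'
from h import *
from scipy.optimize import least_squares
T=np.load("pics/top1.npz");S=np.load("pics/side1.npz")
def W(p,P):
    c,s=np.cos(p[2]),np.sin(p[2]); return np.array([[p[0]+c*a-s*b,p[1]+s*a+c*b,z] for a,b,z in P])
def pts(p):
    lx,lz=-.1+.093*np.cos(p[3]),.06+.093*np.sin(p[3])
    return ([(.1,.105,.068),(.1,-.105,.068),(0,.055,.119),(0,-.055,.119),(lx,.095,lz),(lx,-.095,lz)],
            [(-.1,.105,0),(.1,.105,0),(0,.055,.119),(lx,.095,lz),(lx,-.095,lz)])
tp=np.array([(75,130),(512,45),(213,306),(457,256),(150,552),(605,478)])/7+[285,140]
sp=np.array([(500,540),(80,540),(296,285),(528,240),(495,100)])/7+[270,145]
def res(p):
    a,b=pts(p); return np.r_[proj(T,W(p,a))-tp,proj(S,W(p,b))-sp].ravel()
if __name__=="__main__":
    r=least_squares(res,[.5,.03,.1,1.7],loss="soft_l1"); print(r.x,np.degrees(r.x[2]));print(r.fun.reshape(-1,2).round(1))
    p=r.x; a,b=pts(p); print("lid edge",W(p,a)[4:].mean(0),"handle",W(p,[(0,0,.11)]))
    print("mallet",atz(T,(440,182),.05),atz(T,(440,250),.03))
E
python3 fit.py
```

```text
[0.57636058 0.0039958  0.17017967 1.62959543] 9.750577073944191
[[-2.2 -2. ]
 [ 0.7 -0.2]
 [-1.1 -1. ]
 [ 0.1  0.3]
 [ 0.2 -0.1]
 [-0.2  0.1]
 [ 0.8 -0.2]
 [ 1.2 -0. ]
 [ 0.2 -2.2]
 [-0.2 -0.4]
 [ 0.3 -0.8]]
lid edge [ 0.47241893 -0.01386572  0.15283928] handle [[0.57636058 0.0039958  0.11      ]]
mallet [ 0.58345864 -0.34334421  0.05      ] [ 0.36772673 -0.34471954  0.03      ]
```

```bash
cat > go.py <<'E'
import sys
from h import *
from scipy.spatial.transform import Rotation as Ro
P=np.array([.5764,.0040]);YAW=9.75
def row(tx,ty,z,P=P,yaw=YAW):
    c,s=np.cos(np.radians(yaw)),np.sin(np.radians(yaw))
    o=env.observe(); R=o["tool_rot"]; X=np.array([P[0]+c*tx-s*ty,P[1]+s*tx+c*ty,z])
    Rt=np.array([[0,c,s],[0,s,-c],[-1,0,0]])
    print("target",X.round(4),"row",(R.T@(X-o["position"])*100).round(2),Ro.from_matrix(R.T@Rt).as_rotvec().round(4),"t",o["time_s"],"pos",o["position"].round(4),"F",o["ft_force"].round(1))
if __name__=="__main__": row(*map(float,sys.argv[1:4]))
E
python3 go.py -.17 0 .24
```

```text
target [ 0.4089 -0.0248  0.24  ] row [  0.23 -34.75 -35.61] [-1.2852e+00 -1.1000e-03  9.0000e-04] t 0.1 pos [ 0.242  -0.4936  0.2418] F [-0.3 -0.2 -1.1]
```

Request:
{"method": "carry_out", "body": {
  "motion": [
    [[0.2,-34.7,-35.6,-1.285,0,0,0],[0.2,-34.7,-35.6,-1.285,0,0,0],[0.2,-34.7,-35.6,-1.285,0,0,0],[0.2,-34.7,-35.6,-1.285,0,0,0],[0.2,-34.7,-35.6,-1.285,0,0,0]]
  ]
}}

```text
time_s: 0.52
position: [0.3121, -0.2956, 0.2412]
tool_rot: [[-0.0, 0.885, -0.466], [0.001, -0.466, -0.885], [-1.0, -0.0, -0.0]]
ft_force: [1.0, -0.3, 0.8]
grip_width: 0.0254
```

```bash
python3 go.py -.17 0 .24
```

```text
target [ 0.4089 -0.0248  0.24  ] row [  0.13  -4.05 -28.47] [-6.546e-01 -5.000e-04  3.000e-04] t 0.5167 pos [ 0.3121 -0.2956  0.2412] F [ 1.  -0.3  0.8]
```

Request:
{"method": "carry_out", "body": {
  "motion": [
    [[0.1,-4.0,-28.5,-0.655,0,0,0],[0.1,-4.0,-28.5,-0.655,0,0,0],[0.1,-4.0,-28.5,-0.655,0,0,0],[0.1,-4.0,-28.5,-0.655,0,0,0],[0.1,-4.0,-28.5,-0.655,0,0,0]]
  ]
}}

```text
time_s: 0.93
position: [0.3836, -0.0999, 0.2407]
tool_rot: [[-0.0, 0.99, 0.14], [0.0, 0.14, -0.99], [-1.0, -0.0, -0.0]]
ft_force: [0.8, -0.5, -0.4]
grip_width: 0.0002
```

```bash
python3 go.py -.17 0 .24
```

```text
target [ 0.4089 -0.0248  0.24  ] row [ 0.07  3.55 -7.08] [-0.0294 -0.      0.    ] t 0.9333 pos [ 0.3836 -0.0999  0.2407] F [ 0.8 -0.5 -0.4]
```

Request:
{"method": "carry_out", "body": {
  "motion": [
    [[0.1,3.5,-7.1,-0.03,0,0,0],[0.1,3.5,-7.1,-0.03,0,0,0],[0.1,3.5,-7.1,-0.03,0,0,0],[0.1,3.5,-7.1,-0.03,0,0,0],[0.1,3.5,-7.1,-0.03,0,0,0]]
  ]
}}

```text
time_s: 1.35
position: [0.4086, -0.0271, 0.2396]
tool_rot: [[-0.0, 0.986, 0.165], [-0.0, 0.165, -0.986], [-1.0, -0.001, 0.0]]
ft_force: [-0.5, -1.3, 0.8]
grip_width: -0.0001
```

```bash
python3 -c "
from h import *
snap('wrist','pics/w1.png')"; python3 go.py -.17 0 .128
```

```text
target [ 0.4089 -0.0248  0.128 ] row [11.16  0.08 -0.27] [-0.0062  0.      0.0004] t 1.4 pos [ 0.4085 -0.0276  0.2396] F [-0.6 -0.2 -0.1]
```

View pics/w1.png

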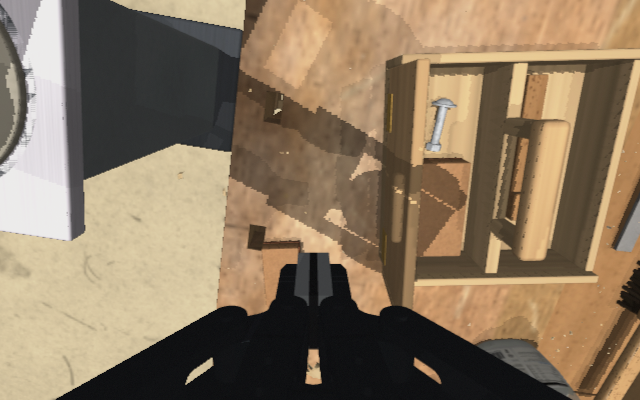

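Run:
```python
from h import *
import fit
d=np.load("pics/w1.npz")
a=atz(d,(556,121),.119);b=atz(d,(535,261),.119);print(a,b,np.linalg.norm(a-b),(a+b)/2,np.degrees(np.arctan2(-(a-b)[0],(a-b)[1])))
p=[.5764,.004,.1702,1.63];print(proj(d,fit.W(p,[(0,.055,.119),(0,-.055,.119),(-.1,.105,.068),(-.1,-.105,.068),(.1,-.105,.068)])).round(),proj(d,fit.W(p,fit.pts(p)[0][4:])).round())
a=atz(d,(597,280),.068);b=atz(d,(416,281),.068);print(a,b,np.linalg.norm(a-b))
```

```text
[0.56576779 0.05731082 0.119     ] [ 0.58934335 -0.04800994  0.119     ] 0.107927148487114 [0.57755557 0.00465044 0.119     ] 12.61739425147436
[[558. 120.]
 [530. 263.]
 [402.  50.]
 [386. 285.]
 [593. 285.]] [[426.  54.]
 [402. 334.]]
[ 0.69441368 -0.07718354  0.068     ] [ 0.52280995 -0.10725113  0.068     ] 0.1742179667230997
```

Request:
{"method": "carry_out", "body": {
  "motion": [
    [[4.0,0.1,-0.3,0,0,0,0],[8.0,0.1,-0.3,0,0,0,0],[11.2,0.1,-0.3,0,0,0,0],[11.2,2.0,-0.3,0,0,0,0],[11.2,3.5,-0.3,0,0,0,0]]
  ]
}}

```text
time_s: 1.82
position: [0.442, -0.0195, 0.1261]
tool_rot: [[-0.004, 0.987, 0.16], [0.001, 0.16, -0.987], [-1.0, -0.004, -0.002]]
ft_force: [-0.1, 0.6, 0.1]
grip_width: 0.0
```

Request:
{"method": "carry_out", "body": {
  "motion": [
    [[0,1.2,0,0,0,0,0],[0,2.4,0,0,0,0,0],[0,3.6,0,0,0,0,0],[0,4.8,0,0,0,0,0],[0,6.0,0,0,0,0,0]]
  ]
}}

```text
time_s: 2.23
position: [0.5023, -0.0101, 0.1276]
tool_rot: [[-0.001, 0.987, 0.161], [0.0, 0.161, -0.987], [-1.0, -0.001, -0.0]]
ft_force: [-0.1, 0.1, -0.9]
grip_width: 0.0003
```

```bash
python3 -c "
from h import *
snap('side','pics/s2.png');a=cv2.imread('pics/s2.png')[125:235,250:390];b=snap('wrist','pics/w2.png')['image'][:,:,::-1]
cv2.imwrite('pics/c3.png',np.vstack([cv2.resize(a,(560,330)),cv2.resize(b,(560,350))[:,:]])[:600])"; python3 go.py -.065 0 .128
```

```text
target [ 0.5123 -0.007   0.128 ] row [-0.04  0.97 -0.14] [-0.0075  0.0003 -0.0006] t 2.3333 pos [ 0.503  -0.0099  0.1276] F [-0.3 -0.7  0.4]
```

View pics/c3.png

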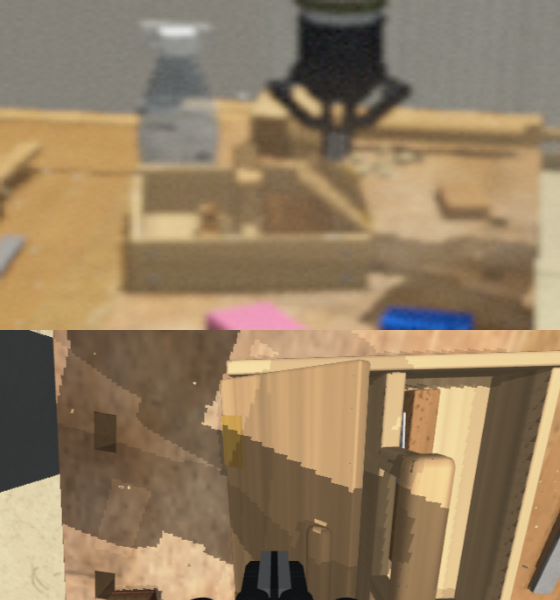

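The lid (right half of the upper picture, about (335,190)) leans roughly 45° inward and seems to be falling. I'll push a little more, then lift clear and check.

Request:
{"method": "carry_out", "body": {
  "motion": [
    [[0,0.8,-0.1,0,0,0,0],[0,0.8,-0.1,0,0,0,0],[-4,0.8,-0.1,0,0,0,0],[-8,0.8,-0.1,0,0,0,0],[-10,0.8,-0.1,0,0,0,6]]
  ]
}}

```text
time_s: 2.75
position: [0.5101, -0.0065, 0.2319]
tool_rot: [[0.005, 0.986, 0.164], [-0.001, 0.164, -0.986], [-1.0, 0.005, 0.002]]
ft_force: [0.1, 0.5, 1.0]
grip_width: 0.0107
```

Request:
{"method": "carry_out", "body": {
  "motion": [
    [[-2,-3,0,0,0,0,8.5],[-2,-6,0,0,0,0,8.5],[-2,-6,0,0,0,0,8.5],[-2,-6,0,0,0,0,8.5],[-2,-6,0,0,0,0,8.5]]
  ]
}}

```text
time_s: 3.17
position: [0.4506, -0.0161, 0.2478]
tool_rot: [[0.0, 0.987, 0.164], [-0.0, 0.164, -0.987], [-1.0, 0.0, 0.0]]
ft_force: [0.2, 0.2, -0.5]
grip_width: 0.0722
```

```bash
python3 -c "
from h import *
snap('side','pics/s3.png');a=cv2.imread('pics/s3.png')[145:235,260:370];b=snap('wrist','pics/w3.png')['image'][:,:,::-1]
cv2.imwrite('pics/c4.png',np.hstack([cv2.resize(a,(300,245)),cv2.resize(b[:,250:],(390,400))[:245]]) if 0 else np.vstack([np.pad(cv2.resize(a,(244,200),interpolation=cv2.INTER_CUBIC),((0,0),(0,396),(0,0))),b]))"; python3 go.py 0 0 .24
```

```text
target [0.5764 0.004  0.24  ] row [ 0.74 12.7   0.09] [-0.0053 -0.0002  0.0003] t 3.2667 pos [ 0.451  -0.016   0.2475] F [-0.6  0.9  0.1]
```

View pics/c4.png

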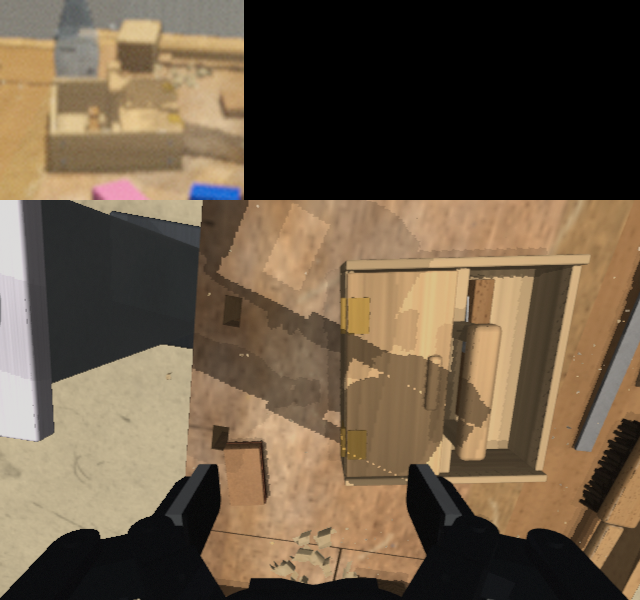

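Run:
```python
from h import *
import fit
d=np.load("pics/w3.npz")
tp=np.array([(486,125),(470,260),(346,65),(347,283),(588,58),(544,279)])
M=[(0,.055,.119),(0,-.055,.119),(-.1,.105,.068),(-.1,-.105,.068),(.1,.105,.068),(.1,-.105,.068)]
r=fit.least_squares(lambda p:(proj(d,fit.W(p,M))-tp).ravel(),[.577,.004,.17],loss="soft_l1");print(r.x,np.degrees(r.x[2]),r.fun.reshape(-1,2).round(1))
a=atz(d,(486,125),.119);b=atz(d,(470,260),.119);print((a+b)/2)
for z in(.06,.068,.08): print(z,proj(d,fit.W(r.x,[(-.007,.095,z),(-.007,-.095,z)])).round())
```

```text
[0.57608232 0.00345762 0.19279181] 11.04615675865937 [[ 0.7  0.1]
 [ 0.4  2.8]
 [-3.8 -4.7]
 [-4.3  3.7]
 [ 0.5 -4.9]
 [ 0.5  2.9]]
[0.5753001  0.00464208 0.119     ]
0.06 [[452.  71.]
 [434. 272.]]
0.068 [[455.  70.]
 [437. 275.]]
0.08 [[461.  69.]
 [441. 282.]]
```

Request:
{"method": "carry_out", "body": {
  "motion": [
    [[0,4,0,-0.018,0,0,8.54],[0,8,0,-0.018,0,0,8.54],[0,12.7,0,-0.018,0,0,8.54],[2,12.7,0.1,-0.018,0,0,8.54],[4,12.7,0.1,-0.018,0,0,8.54]]
  ]
}}

```text
time_s: 3.68
position: [0.5789, 0.0044, 0.2063]
tool_rot: [[0.002, 0.983, 0.183], [-0.0, 0.183, -0.983], [-1.0, 0.001, 0.001]]
ft_force: [-0.3, -0.1, -1.3]
grip_width: 0.0858
```

```bash
sed -i 's/^P=.*/P=np.array([.576,.004]);YAW=10.5/' go.py; python3 go.py 0 0 .099
```

```text
target [0.576 0.004 0.099] row [10.73 -0.31 -0.02] [ 0.001   0.0005 -0.0015] t 3.6833 pos [0.5789 0.0044 0.2063] F [-0.3 -0.1 -1.3]
```

Request:
{"method": "carry_out", "body": {
  "motion": [
    [[3,-0.2,0,0,0,0,8.54],[6,-0.2,0,0,0,0,8.54],[9,-0.2,0,0,0,0,8.54],[10.7,-0.2,0,0,0,0,8.54],[10.7,-0.2,0,0,0,0,8.54]]
  ]
}}

```text
time_s: 4.1
position: [0.5725, 0.0041, 0.0964]
tool_rot: [[-0.008, 0.983, 0.182], [0.002, 0.182, -0.983], [-1.0, -0.007, -0.003]]
ft_force: [-1.1, -0.6, 0.5]
grip_width: 0.0851
```

```bash
python3 -c "
from h import *
b=snap('wrist','pics/w4.png')"; python3 go.py 0 0 .099
```

```text
target [0.576 0.004 0.099] row [-0.02  0.24  0.03] [-0.0001 -0.0016  0.004 ] t 4.15 pos [0.5736 0.0039 0.0988] F [ 0.5 -0.9  1.3]
```

View pics/w4.png

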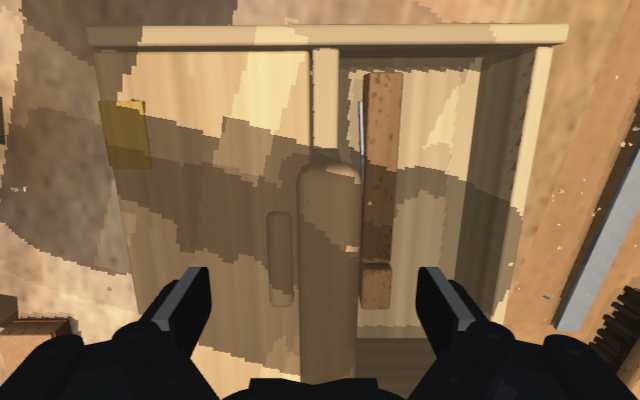

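The lid lies flat. The handle's centre is at column 329 and the jaw mid-plane at 314, so the handle is about 5 mm toward +y. I'll shift and close.

Request:
{"method": "carry_out", "body": {
  "motion": [
    [[0,0.5,0,0,0,0,8.5],[0,0.5,0,0,0,0,6],[0,0.5,0,0,0,0,4],[0,0.5,0,0,0,0,3],[0,0.5,0,0,0,0,2]]
  ],
  "grip_force": 90
}}

```text
time_s: 4.57
position: [0.5791, 0.0046, 0.1014]
tool_rot: [[0.001, 0.983, 0.182], [-0.0, 0.182, -0.983], [-1.0, 0.001, 0.0]]
ft_force: [-0.1, -0.1, -0.3]
grip_width: 0.0384
```

Request:
{"method": "carry_out", "body": {
  "motion": [
    [[0,0,0,0,0,0,1],[0,0,0,0,0,0,0.5],[0,0,0,0,0,0,0],[0,0,0,0,0,0,0],[0,0,0,0,0,0,0]]
  ],
  "grip_force": 90
}}

```text
time_s: 4.98
position: [0.5788, 0.0045, 0.1014]
tool_rot: [[0.0, 0.983, 0.182], [-0.0, 0.182, -0.983], [-1.0, 0.0, 0.0]]
ft_force: [-1.4, -0.2, 4.4]
grip_width: 0.0206
```

```bash
python3 go.py 0 0 .2
```

```text
target [0.576 0.004 0.2  ] row [-9.86 -0.28  0.  ] [-0.0001  0.0003 -0.0002] t 4.9833 pos [0.5788 0.0045 0.1014] F [-1.4 -0.2  4.4]
```

Request:
{"method": "carry_out", "body": {
  "motion": [
    [[-0.1,0,0,0,0,0,0],[-0.4,0,0,0,0,0,0],[-0.8,0,0,0,0,0,0],[-1.4,0,0,0,0,0,0],[-2.0,0,0,0,0,0,0]]
  ]
}}

```text
time_s: 5.4
position: [0.5787, 0.0046, 0.121]
tool_rot: [[-0.001, 0.983, 0.182], [0.0, 0.182, -0.983], [-1.0, -0.001, -0.0]]
ft_force: [0.3, -1.0, -6.5]
grip_width: 0.0204
```

```bash
python3 -c "
from h import *
snap('side','pics/s5.png');a=cv2.imread('pics/s5.png')[125:235,250:390];b=snap('wrist','pics/w5.png')['image'][:,:,::-1]
o=env.observe();print(o['ft_force'],o['wrist_torque'],o['position'],o['grip_width'])
cv2.imwrite('pics/c5.png',np.vstack([cv2.resize(a,(420,330)),cv2.resize(b,(420,262))]))"
```

```text
[ 1.55200840e-01 -3.92743396e-03 -6.48005189e+00] [ 0.02819535 -0.11950696  0.01038621] [0.57943314 0.0044774  0.12199192] 0.020772800658913043
```

View pics/c5.png

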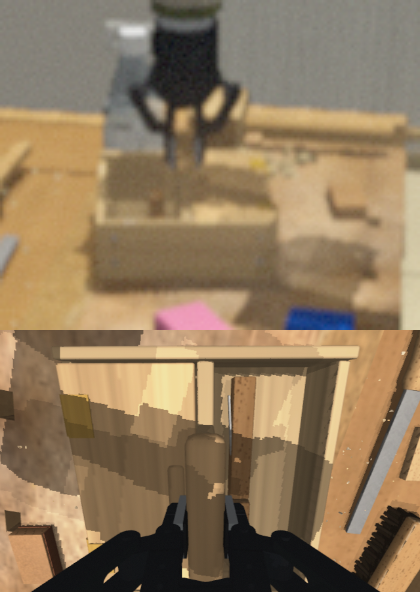

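The tote is off the bench and level, with a load of 6.5 N and the lid shut. I'll lift the rest and hold.

Request:
{"method": "carry_out", "body": {
  "motion": [
    [[-0.6,0,0,0,0,0,0],[-1.3,0,0,0,0,0,0],[-2.1,0,0,0,0,0,0],[-2.9,0,0,0,0,0,0],[-3.7,0,0,0,0,0,0]]
  ]
}}

```text
time_s: 5.92
position: [0.5789, 0.0046, 0.1588]
tool_rot: [[0.0, 0.983, 0.182], [-0.0, 0.182, -0.983], [-1.0, 0.0, 0.0]]
ft_force: [-0.2, -0.0, -6.7]
grip_width: 0.0203
```

Request:
{"method": "carry_out", "body": {
  "motion": [
    [[-0.9,0,0,0,0,0,0],[-1.8,0,0,0,0,0,0],[-2.7,0,0,0,0,0,0],[-3.5,0,0,0,0,0,0],[-4.1,0,0,0,0,0,0]]
  ]
}}

```text
time_s: 6.33
position: [0.579, 0.0045, 0.2]
tool_rot: [[0.001, 0.983, 0.182], [-0.0, 0.182, -0.983], [-1.0, 0.001, 0.0]]
ft_force: [0.4, 0.1, -7.1]
grip_width: 0.0206
```

Request:
{"method": "carry_out", "body": {
  "motion": [
    [[-0.3,0,0,0,0,0,0],[-0.5,0,0,0,0,0,0],[-0.5,0,0,0,0,0,0],[-0.5,0,0,0,0,0,0],[-0.5,0,0,0,0,0,0]]
  ]
}}

```text
time_s: 6.75
position: [0.5787, 0.0046, 0.2033]
tool_rot: [[-0.001, 0.983, 0.182], [0.0, 0.182, -0.983], [-1.0, -0.001, -0.0]]
ft_force: [-0.5, -0.6, -7.0]
grip_width: 0.0207
```

Request:
{"method": "carry_out", "body": {
  "motion": [
    [[0,0,0,0,0,0,0],[0,0,0,0,0,0,0],[0,0,0,0,0,0,0],[0,0,0,0,0,0,0],[0,0,0,0,0,0,0]]
  ]
}}

```text
time_s: 7.17
position: [0.5789, 0.0046, 0.2037]
tool_rot: [[-0.0, 0.983, 0.182], [0.0, 0.182, -0.983], [-1.0, -0.0, -0.0]]
ft_force: [0.2, -0.4, -7.1]
grip_width: 0.0208
```

Request:
{"method": "carry_out", "body": {
  "motion": [
    [[0,0,0,0,0,0,0],[0,0,0,0,0,0,0],[0,0,0,0,0,0,0],[0,0,0,0,0,0,0],[0,0,0,0,0,0,0]]
  ]
}}

```text
time_s: 7.58
position: [0.5789, 0.0046, 0.2038]
tool_rot: [[0.0, 0.983, 0.182], [-0.0, 0.182, -0.983], [-1.0, 0.0, 0.0]]
ft_force: [-0.2, -0.5, -7.7]
grip_width: 0.0206
```

Request:
{"method": "carry_out", "body": {
  "motion": [
    [[0,0,0,0,0,0,0],[0,0,0,0,0,0,0],[0,0,0,0,0,0,0],[0,0,0,0,0,0,0],[0,0,0,0,0,0,0]]
  ]
}}

```text
time_s: 8.0
position: [0.5789, 0.0045, 0.2038]
tool_rot: [[-0.0, 0.983, 0.182], [-0.0, 0.182, -0.983], [-1.0, -0.0, 0.0]]
ft_force: [0.5, -0.1, -7.7]
grip_width: 0.0206
```

Request:
{"method": "carry_out", "body": {
  "motion": [
    [[0,0,0,0,0,0,0],[0,0,0,0,0,0,0],[0,0,0,0,0,0,0],[0,0,0,0,0,0,0],[0,0,0,0,0,0,0]]
  ]
}}

```text
time_s: 8.42
position: [0.5789, 0.0045, 0.2038]
tool_rot: [[0.0, 0.983, 0.182], [-0.0, 0.182, -0.983], [-1.0, 0.0, 0.0]]
ft_force: [-1.1, 1.0, -6.2]
grip_width: 0.0205
```

Request:
{"method": "carry_out", "body": {
  "motion": [
    [[0,0,0,0,0,0,0],[0,0,0,0,0,0,0],[0,0,0,0,0,0,0],[0,0,0,0,0,0,0],[0,0,0,0,0,0,0]]
  ]
}}

```text
time_s: 8.83
position: [0.5789, 0.0046, 0.2038]
tool_rot: [[0.0, 0.983, 0.182], [0.0, 0.182, -0.983], [-1.0, 0.0, -0.0]]
ft_force: [-0.0, 0.7, -7.5]
grip_width: 0.0207
```

Request:
{"method": "carry_out", "body": {
  "motion": [
    [[0,0,0,0,0,0,0],[0,0,0,0,0,0,0],[0,0,0,0,0,0,0],[0,0,0,0,0,0,0],[0,0,0,0,0,0,0]]
  ]
}}

```text
time_s: 9.25
position: [0.5789, 0.0046, 0.2038]
tool_rot: [[0.0, 0.983, 0.182], [0.0, 0.182, -0.983], [-1.0, 0.0, -0.0]]
ft_force: [0.3, -0.2, -6.4]
grip_width: 0.0203
```

```bash
python3 -c "
from h import *
snap('side','pics/s6.png');a=cv2.imread('pics/s6.png')[105:235,250:390];b=snap('wrist','pics/w6.png')['image'][:,:,::-1]
o=env.observe();print(o['ft_force'],o['wrist_torque'],o['position'],o['grip_width'])
cv2.imwrite('pics/c6.png',np.vstack([cv2.resize(a,(420,390)),cv2.resize(b,(336,210)) if 0 else np.pad(cv2.resize(b,(336,210)),((0,0),(0,84),(0,0)))]))"
```

```text
[-0.27523017  0.37635586 -7.12348598] [ 0.02814414 -0.08630052 -0.0396007 ] [0.57884688 0.0045734  0.20373641] 0.02062055353788269
```

View pics/c6.png

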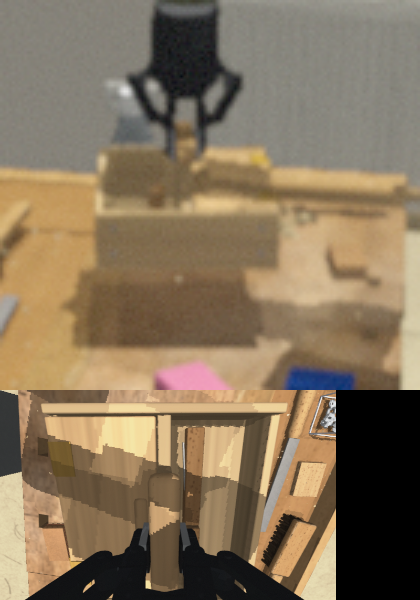

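The tote hangs level about 10 cm up. Its base runs straight along row 265 with its shadow below, the lid is shut and the bench dog is in the tray. It has been held still for over 2 s, so I'm handing in.

```bash
python3 -c "
from rig import env
print(env.close_job())"
```

```text
the job is handed in; nothing more can be done
None
```

I swung the tote's lid shut with the closed fingers, then gripped the middle of the handle bar at 90 N. I lifted the tote straight up by 10.2 cm, held it still for about 2.5 s, and handed in at about 9.4 s while still holding it.

**Last checks**
- **Hold:** the steady load was about 7 N, and the grip opening stayed at 20.6 mm. The tool stayed vertical, and its position varied by less than 1 mm.
- **Pictures:** the tote is level, the lid lies flat and the bench dog is in the tray. The sanding block and bolt were in the front bin before the lid closed over them; I could not see them afterwards. The arm went near no other tools on the bench.

**Small disagreements**
- **Load:** 7 N is slightly under the stated weight of about 0.8 kg (7.8 N). It is within what the noisy force reading allows.
- **Handle position:** the last wrist view put the handle about 3 mm from my computed position, so I shifted the jaws before gripping.
- **Bar width:** the grip closed to 20.6 mm on a bar stated as 22 mm wide, and it held without slipping.

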